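# Clamp a mounted specimen under the hold-down bar

## Task

Clamp the specimen in the fixture: swing the hinged bar down onto it, then, bearing only lightly on the star knob, turn it backwards (anticlockwise) until you feel its thread drop in with a click, and only then screw it forwards (clockwise) until it is home on the bar and holds the specimen finger-tight. Do not force the thread or crush the specimen, and leave the things lying around where they are.

Things in the scene. Friction and masses are not known exactly. Their poses are not given: they have to be found in the camera images.
- clamp_fixture: Specimen hold-down clamp, its aluminium plate (170 x 116 x 10 mm) bolted to the bench. Origin on the bench below the axis of the upright stud; x points from the bar's toe to its hinge, z up. Two ring pockets (33 mm bore, 5 mm high) stand on the plate, one under the bar's toe, one 48 mm to its +y side for a waiting specimen. Hinge ears reach 45 mm above the bench.
- pocket (a point): Centre of the floor (plate top, 10 mm above the bench) of the pocket under the bar's toe, 105 mm from the hinge line. Axes as clamp_fixture's.
- bar_hinge (a point): Middle of the hinge line of the hold-down bar, 37 mm above the bench, 60 mm from the stud axis. The line runs along this frame's y; axes as clamp_fixture's.
- bar (a joint): Hinge of the steel hold-down bar (rad): 0 = level, grows as the toe swings up; about +0.014 when it lies on the 19 mm specimen, -0.014 on the 16 mm one. The stiff hinge stays where it is left (0.45 N m of friction, less the bar's weight: a few newtons at the toe move it). Bar 32 mm wide, 12 mm thick, ending 122 mm from the hinge line, knob axis 60 mm from it.
- bar_toe (a point): Point in the middle of the bar's upper face, 112 mm from the hinge line, on the free toe end in front of the knob: a place to push the bar down. Its z axis is square to the upper face, x towards the hinge.
- toe_pad: Domed rubber pad, 18 mm across, under the bar's toe, 105 mm from the hinge line, which presses on the specimen and gives about 1 mm at 30 N. Origin at the lowest point of its dome.
- knob_grip (a point): On the axis of the grey star knob at half height of its head: head 61 mm across, 24 mm high, eight lobes. Across flats (pads on pairs of lobes, normals every 45 degrees from this point's x) 57.3 mm. Below the head a 37 mm neck, 16 mm high, down to the foot, 28 mm below this point. The frame turns with the knob; z is its axis, square to the bar.
- knob_foot (a point): Centre of the underside of the knob's foot, which comes to rest on the bar's upper face. The knob is captive in the bar. With the bar down and the thread not yet started, it rests on the stud's thread with its foot 6 to 11.5 mm off the bar.
- knob (a joint): Turn of the star knob (rad), about 0 at first, growing clockwise seen from above (forwards; right-hand, 15 mm a turn, 2.4 mm a rad: turned back it rides up, forwards down; 1.5 mm axial play). Somewhere 0.3 to 1.4 rad back from its start the thread ends are passed and it drops 7.5 mm: the click. From there about 2.2 to 3.7 rad forwards tighten it; 0.1 to 0.25 N m is finger-tight, 0.5 too much.
- knob_lift (a joint): How far the knob's foot stands off the bar (m): 0 = home on the bar, at most 0.016. It slides freely; the knob weighs 0.15 kg. The knob stays where it is turned when let go. Brought down onto the bar by hand it still has up to 0.6 rad to go until the thread's play is taken up and it pulls.
- stud: Fixed upright stud with a coarse two-start thread, 32 mm across, blunt thread ends. Origin on its axis at the upper end of the thread, 43 mm above the bench, z up. On the crest just before the click knob_grip is 38 mm above it, just after 31 mm. If the knob is held up while turned forwards, its lugs butt against the thread ends. Where the ends lie cannot be measured.
- specimen_thick: Black mounted metal specimen, puck of 30 mm diameter, 19 mm thick; origin at the centre of its underside. It lies in either of the two pockets.
- specimen_thin: Black mounted metal specimen, puck of 30 mm diameter, 16 mm thick; origin at the centre of its underside. It lies in the other pocket.
- loupe: Bystander: black stand magnifier, 41 mm across, 36 mm high, beside the fixture; origin at its foot.
- hex_key: Bystander: L-shaped hex key, 97 mm long, 6 mm high, in front of the fixture; origin at its underside.
- dropper_bottle: Bystander: dropper bottle, 33 mm across, 102 mm high; origin at its foot.
- tweezers: Bystander: steel tweezers, 120 mm long; origin at the underside.
- petri_dish: Bystander: petri dish, 64 mm across, 14 mm high; origin at its underside.
Not all that is in view belongs to the job. Leave any green look-alike of the specimen_thick alone.

How it is judged:
By the outcome, as a careful person would: the job done as asked, in the order asked, and still so for the second after the job is handed in, with the robot touching nothing.
It also fails if it takes over 72 s, if anything falls off the work surface, if the arm or the gripper's body presses on something with over 40 N, if the wrist force passes 120 N, or if a joint passes its speed limit or range.

## Robot

A 7-joint arm with a two-finger parallel gripper is mounted at the origin on a cart in front of the work surface, level with it; the furniture and walls round the work are solid. World frame = base frame: x ahead of the robot, y to its left, z up, the work surface at z = 0. Lengths are in m, angles in rad, forces in N, time in s.
With the tool pointing down it reaches from about 0.4 to 0.9 m from the base axis. Payload 5.6 kg.
Tool frame: the origin (TCP) lies midway between the tips of the shut fingers; the grasp point (between the pads) lies 19 mm behind it; z points along the fingers, y is the line along which they close (so a half turn about z gives the same grasp; the last joint's range is limited). The gripper opens to 92 mm and grips with 3 to 60 N. Pads are 20 mm wide; open, the fingers measure 128 mm over their backs; the gripper's body (75 mm by 189 mm) begins 69 mm behind the grasp point.
Start: joints at [1.253, 0.468, -0.012, 1.603, 0.006, 1.071, -0.056], TCP at [0.176, -0.626, 0.189] pointing down, gripper open.
Joint ranges: [-2.53, 2.53], [-0.31, 2.02], [-1.57, 1.55], [0.28, 2.44], [-1.29, 4.43], [0.15, 1.84], [-2.92, 2.92]. Speed limits (rad/s): [2.57, 2.57, 3.14, 3.14, 3.14, 3.14, 3.14].

## Interface

Orientations are given as a rotation vector (axis times angle).
In Python, from station import bot, solver, vision, close_job gives the robot as it stands. The module is installed in compiled form; this text tells all that it offers. Calls block until the motion is done:
- bot.move_pose(position, orientation): joint-space move of the TCP to a pose.
- bot.line_to(position, feed=0.15, ori=None, max_force=None): straight line of the TCP; ori=None keeps the orientation; feed is the mean speed in m/s. With max_force (N) it stops when the force on the tool has changed by that much, and returns True; else False.
- bot.movej(angles): joint-space move.
- bot.gripper_open() and bot.grasp(): open the fingers fully, or close them until they stop; the grip force is fixed at half the most.
- bot.sleep(seconds).
- solver.ik(position, orientation): joint angles nearest the present ones, or None.
- bot.state(): the state.
- vision.snapshot(name): name is "side" or "top" or "wrist"; returns the picture (420x560x3 uint8, red, green, blue); there is no depth.
- vision.camera_params(name): a dict with "fx", "fy", "cx", "cy" (pixels), "R" (3x3) and "t" (3): a world point X has camera coordinates R X + t. Camera axes: x right, y down, z forward; pixel columns grow to the right and rows downward; lengths in m; the calibration is good to about 2 mm. A picture is of the moment at which its call begins: read the wrist's pose just before it. camera_params takes no time and is no camera call; for the wrist camera it gives the pose at the moment of the call.
A pose or a line that the arm cannot do raises bot.MotionError and nothing moves.
- close_job(): hands the job in; it is judged then, once.
The state is a dict: "time": time; "q": joint angles; "qd": joint speeds; "tau": joint torques, N m; "position": TCP position; "orientation": TCP orientation; "ft_force": force on the tool from outside, world axes, zero at the start; "ft_torque": the same for the moment, N m; "width": opening from 0.0 (shut) to 1.0 (fully open); "gripper_force": force on a finger pad.
Only numpy, scipy, OpenCV 4.12 (cv2) and the standard library are available. Lean on these libraries where they do the work, as an engineer would, in place of code of your own. Each camera call takes 0.05 s, during which the arm holds its last target. There are 200 camera calls.

## Working session

There is one attempt and no reset: what is moved stays moved. The work goes in short steps, each a Python script; the robot and the scene stay as the last script left them, time stands still between calls to the robot, and variables do not carry over. Pictures are saved under pics/ and viewed, at most 10 in all, crops included, and the job is handed in when it is done.

```bash
mkdir -p pics; python3 - <<'E'
from station import bot, vision
import cv2,numpy as np
for n in ("side","top"):
    im=vision.snapshot(n); cv2.imwrite(f"pics/{n}0.png",im[:,:,::-1])
    p=vision.camera_params(n); print(n,p["fx"],p["cx"],p["cy"],np.round(p["R"],3).tolist(),np.round(p["t"],3), np.round(-p["R"].T@p["t"],3))
s=bot.state(); print(s["time"],s["position"],s["orientation"],s["width"])
E
```

```text
side 503.56474965028667 277.838750829859 213.48622231721177 [[-0.997, -0.075, -0.004], [-0.044, 0.624, -0.78], [0.061, -0.778, -0.626]] [0.477 0.157 0.774] [0.435 0.539 0.609]
top 385.26581163615475 275.9505016326849 212.11954815490648 [[-0.021, -0.999, -0.027], [-0.996, 0.023, -0.084], [0.085, 0.025, -0.996]] [-0.103  0.507  0.897] [ 0.427 -0.136  0.933]
0.1 [ 0.17619877 -0.62506189  0.18844916] [-3.11041764e+00 -4.30085643e-01  4.96001190e-04] 1.0015956127945642
```

View pics/side0.png

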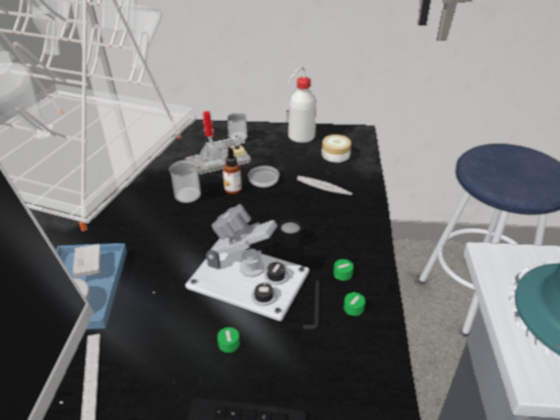

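View pics/top0.png

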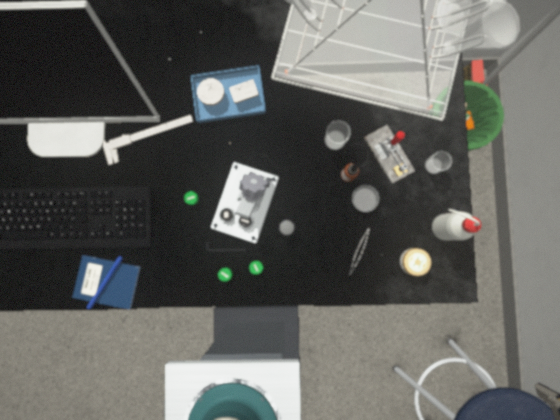

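The top view shows the plate with corners at about (235,163), (278,178), (258,243) and (211,228). The hinge is at the far end and the bar is raised towards the robot. The toe pocket is near (245,221) and the waiting specimen near (226,214). In the side view the knob is at (232,222) and the bar toe near (272,230).

```bash
cat > h.py <<'E'
import numpy as np,cv2
from station import bot,vision,solver
from scipy.spatial.transform import Rotation as Ro
def ray(n,px,z,P=None):
    p=P or vision.camera_params(n); R,t=np.array(p["R"]),np.array(p["t"])
    c=-R.T@t; d=R.T@np.array([(px[0]-p["cx"])/p["fx"],(px[1]-p["cy"])/p["fy"],1])
    return c+d*(z-c[2])/d[2]
def proj(n,X,P=None):
    p=P or vision.camera_params(n); X=np.atleast_2d(X)@np.array(p["R"]).T+np.array(p["t"])
    return np.c_[p["fx"]*X[:,0]/X[:,2]+p["cx"],p["fy"]*X[:,1]/X[:,2]+p["cy"]]
E
python3 - <<'E'
from h import *
a=cv2.imread("pics/side0.png")[190:330,170:330]; b=cv2.imread("pics/top0.png")[150:255,200:305]
a=cv2.resize(a,None,fx=3,fy=3,interpolation=3); b=cv2.resize(b,None,fx=3,fy=3,interpolation=3)
o=np.zeros((420,800,3),np.uint8); o[:420,:480]=a; o[:315,485:800]=b; cv2.imwrite("pics/crop.png",o)
for n,x0,y0,x1,y1 in(("top",200,150,290,255),("side",170,240,330,330)):
    im=cv2.imread(f"pics/{n}0.png"); m=np.zeros(im.shape[:2],np.uint8); m[y0:y1,x0:x1]=(im.min(2)>120)[y0:y1,x0:x1]
    m=cv2.morphologyEx(m,cv2.MORPH_CLOSE,np.ones((5,5)))
    c=max(cv2.findContours(m,0,2)[0],key=cv2.contourArea); r=cv2.boxPoints(cv2.minAreaRect(c)); h=cv2.approxPolyDP(cv2.convexHull(c),5,True)[:,0]
    print(n,r.tolist(),h.tolist())
    for q in h: print(np.round(ray(n,q,.01),4))
    if n=="top":
        w=np.array([ray(n,q,.01) for q in r]); print(w.round(4).tolist(),np.linalg.norm(w-np.roll(w,1,0),axis=1),w.mean(0))
E
```

```text
top [[209.29458618164062, 227.92138671875], [232.28256225585938, 160.16729736328125], [278.7383728027344, 175.9290771484375], [255.75039672851562, 243.68316650390625]] [[233, 162], [278, 177], [256, 242], [210, 226]]
[ 0.6307 -0.0112  0.01  ]
[ 0.5909 -0.1203  0.01  ]
[ 0.4349 -0.0643  0.01  ]
[0.4757 0.0461 0.01  ]
[[0.4711, 0.0478, 0.01], [0.6353, -0.0095, 0.01], [0.5935, -0.1221, 0.01], [0.4309, -0.0636, 0.01]] [0.11846349 0.1739345  0.12006979 0.1727543 ] [ 0.53267267 -0.03686076  0.01      ]
side [[183.84103393554688, 287.26617431640625], [207.25418090820312, 221.28375244140625], [312.1441955566406, 258.5028076171875], [288.7310485839844, 324.4852294921875]] [[308, 269], [280, 320], [185, 286], [218, 240], [260, 240]]
[ 0.432  -0.0603  0.01  ]
[0.4709 0.0504 0.01  ]
[ 0.6286 -0.0078  0.01  ]
[ 0.5941 -0.1216  0.01  ]
[ 0.5194 -0.1269  0.01  ]
```

View pics/crop.png

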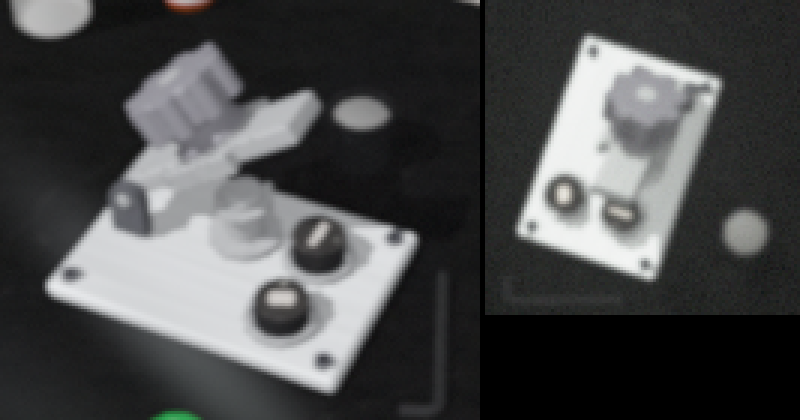

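Both crops show two pucks. The waiting one is at top px (226.7,214.7) and side px (264,289.3). The toe one is at top px (244.7,221) and side px (276,268.3). The bar is raised roughly 30-40° with the knob leaning towards the hinge.

```bash
cat >> h.py <<'E'
def tri(a,b):
    A=[];y=[]
    for n,px in(("top",a),("side",b)):
        p=vision.camera_params(n);R,t=np.array(p["R"]),np.array(p["t"])
        c=-R.T@t;d=R.T@np.array([(px[0]-p["cx"])/p["fx"],(px[1]-p["cy"])/p["fy"],1]);d/=np.linalg.norm(d)
        M=np.eye(3)-np.outer(d,d);A.append(M);y.append(M@c)
    X=np.linalg.lstsq(np.vstack(A),np.hstack(y),rcond=None)[0]
    return X,[np.linalg.norm(M@X-v) for M,v in zip(A,y)]
E
python3 - <<'E'
from h import *
print("wait",tri((226.7,214.7),(264,289.3)),"toe",tri((244.7,221),(276,268.3)))
c=lambda x,y:(170+x/3,190+y/3); t=lambda x,y:(200+(x-485)/3,150+y/3)
print("toe-end mid upper",tri(t(618,190),c(302,102)))   # rough
print("knob top",tri(t(648,93),c(172,86)))
for z in(.029,.026):
  print(z,ray("top",(226.7,214.7),z),ray("top",(244.7,221),z))
u=np.array([np.cos(-.347),np.sin(-.347)]);print(u)
s=bot.state();print(s["q"],s["ft_force"])
# candidate overview pose
for p in([.42,.0,.38],[.40,-.0,.33]):
  for yaw in(0,-.347,np.pi-.347):
    o=(Ro.from_euler('z',yaw)*Ro.from_euler('x',np.pi)).as_rotvec(); print(p,yaw,solver.ik(p,o))
p=vision.camera_params("wrist");R=np.array(p["R"]);T=Ro.from_rotvec(s["orientation"]).as_matrix()
print("cam in tool",T.T@(-R.T@p["t"]-s["position"]),"\n",(T.T@R.T).round(3),p["fx"])
E
```

```text
wait (array([0.50010088, 0.00323844, 0.02412978]), [np.float64(0.0007904955558319612), np.float64(0.0007904955558325755)]) toe (array([ 0.4842618 , -0.03984753,  0.02836176]), [np.float64(0.0004159057015635898), np.float64(0.0004159057015630276)])
toe-end mid upper (array([ 0.49387413, -0.04851996,  0.11437047]), [np.float64(0.001732983931131668), np.float64(0.0017329839311309356)])
knob top (array([ 0.56493969, -0.0702348 ,  0.10320245]), [np.float64(0.0018451306578760286), np.float64(0.0018451306578763516)])
0.029 [0.50049685 0.00252133 0.029     ] [ 0.48463767 -0.0399051   0.029     ]
0.026 [0.50074131 0.00298245 0.026     ] [ 0.48482952 -0.03958474  0.026     ]
[ 0.94039718 -0.34007815]
[ 1.25296215  0.46827225 -0.01163731  1.60352537  0.00599464  1.07144231
 -0.05629514] [-0.02860539  0.30439976  0.39921011]
[0.42, 0.0, 0.38] 0 [ 0.73618513 -0.06315854 -0.75403395  1.80993564 -0.04403934  1.37790666
 -1.57920184]
[0.42, 0.0, 0.38] -0.347 [ 0.69777676 -0.06317565 -0.71891137  1.81140762 -0.04237586  1.37792264
 -1.92981414]
[0.42, 0.0, 0.38] 2.794592653589793 [ 0.96112371 -0.06691349 -0.95680042  1.80239762 -0.05571075  1.378077
  1.23985587]
[0.4, -0.0, 0.33] 0 [ 0.70403462 -0.08230914 -0.72003365  1.93378798 -0.05678979  1.27020071
 -1.56828323]
[0.4, -0.0, 0.33] -0.347 [ 0.68849432 -0.08212321 -0.70607696  1.93438824 -0.05575378  1.27019229
 -1.91718849]
[0.4, -0.0, 0.33] 2.794592653589793 [ 0.97114571 -0.0921959  -0.95496601  1.92482617 -0.07874229  1.27099966
  1.26528288]
cam in tool [ 0.0755042   0.00109929 -0.19629284] 
 [[ 0.001 -0.964 -0.267]
 [ 1.     0.001 -0.   ]
 [ 0.001 -0.267  0.964]] 346.02592566233494
```

Geometry agrees with the sizes given: pocket (0.4845,-0.040), yaw -0.347, hinge about (0.583,-0.075). The specimen top at z≈0.028 suggests the thick one, and the bar angle is about 37°. Next I'll swing the bar down along its arc.

```bash
cat >> h.py <<'E'
YAW=-.347; U=np.array([np.cos(YAW),np.sin(YAW)]); POC=np.array([.4845,-.0398]); HIN=POC+.105*U; STUD=POC+.045*U
def ori(yaw): return (Ro.from_euler('z',yaw)*Ro.from_euler('x',np.pi)).as_rotvec()
def barpt(th,d0=.110):
    d=d0*np.cos(th)-.006*np.sin(th); z=.037+.006/np.cos(th)+(d+.010*min(1,max(th,0)/.1))*np.tan(th)
    return np.r_[HIN-d*U,z]
def st(k=""):
    s=bot.state(); print(k,"t%.1f"%s["time"],np.round(s["position"],4),"F",np.round(s["ft_force"],1),"T",np.round(s["ft_torque"],3),"w%.3f"%s["width"],"q7 %.2f"%s["q"][6]); return s
E
python3 - <<'E'
from h import *
o=ori(YAW+np.pi)
for y in (YAW+np.pi,YAW+np.pi+1.4,0,-1): 
    q=solver.ik(np.r_[STUD,.07],ori(y)); print(y,None if q is None else np.round(q,2))
p=barpt(.72); p[2]+=.06
print(p)
bot.line_to([.176,-.626,.30],feed=.3); st("up")
bot.move_pose(p+[0,0,.03],o); st("over toe")
bot.grasp(); st("shut")
cv2.imwrite("pics/w1.png",vision.snapshot("wrist")[:,:,::-1])
E
```

```text
2.794592653589793 [ 0.6   0.54 -0.7   1.95  0.48  0.81  0.85]
4.194592653589793 [ 0.96  0.94 -1.33  1.94  1.02  1.17  1.84]
0 [ 0.32  0.46 -0.34  1.97  0.22  0.75 -1.72]
-1 [ 0.15  0.43 -0.13  1.98  0.08  0.73 -2.6 ]
[ 0.50919265 -0.04872966  0.18281383]
up t0.6 [ 0.1761 -0.6261  0.3008] F [ 0.9  0.2 -0.8] T [ 0.049 -0.052  0.032] w1.000 q7 -0.05
over toe t3.0 [ 0.5093 -0.0499  0.2128] F [-0.2  0.4  0.1] T [ 0.046 -0.142  0.018] w1.000 q7 1.02
shut t4.4 [ 0.5092 -0.0487  0.2128] F [-0.8 -0.6  0. ] T [ 0.025 -0.199 -0.074] w0.005 q7 1.02
```

View pics/w1.png

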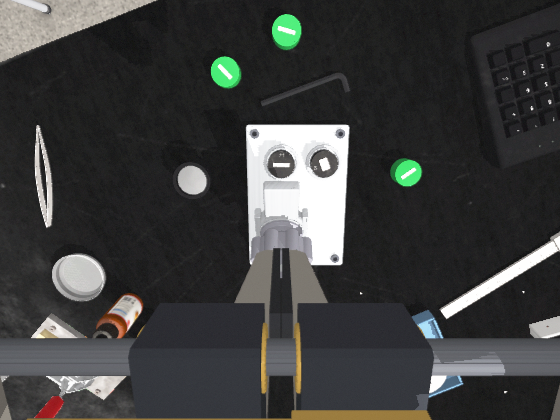

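The wrist view shows the plate (248..349,125..265) square to the image, the bar toe at (281,185) and the shut fingers at column 283, so they are lined up with the bar. Pushing now.

```bash
python3 - <<'E'
from h import *
o=ori(YAW+np.pi)
hit=bot.line_to(barpt(.72)+[0,0,-.0],feed=.08,max_force=6); st(f"down {hit}")
for th in (.6,.5,.4,.3,.2,.12,.06,.03,.0,-.03):
    hit=bot.line_to(barpt(th),feed=.04 if th>.1 else .02,max_force=12); s=st(f"{th} {hit}")
    if hit and th<.1: break
E
```

```text
down False t5.7 [ 0.5096 -0.0487  0.1233] F [0.4 0.1 0.2] T [ 0.094 -0.148  0.035] w0.007 q7 0.92
0.6 False t6.2 [ 0.5009 -0.0458  0.1108] F [ 0.2 -0.4  0.5] T [-0.007 -0.196  0.009] w0.004 q7 0.91
0.5 False t6.7 [ 0.495  -0.0436  0.1003] F [ 0.3 -0.6  0.2] T [ 0.072 -0.181 -0.027] w0.003 q7 0.89
0.4 False t7.1 [ 0.4891 -0.0414  0.0892] F [-2.8  0.8  3.7] T [0.336 0.523 0.038] w0.007 q7 0.87
0.3 True t7.3 [ 0.4858 -0.0402  0.0849] F [-2.5 -0.   2.7] T [0.292 0.447 0.036] w0.003 q7 0.87
0.2 True t7.6 [ 0.4828 -0.0392  0.0806] F [-2.1  2.1  1.7] T [0.376 0.447 0.003] w0.005 q7 0.86
0.12 True t7.9 [ 0.4793 -0.038   0.0753] F [-3.1  1.1  3.1] T [ 0.312  0.459 -0.039] w0.007 q7 0.85
0.06 True t8.5 [ 0.4752 -0.0366  0.0682] F [-2.5  1.3  3.2] T [ 0.272  0.364 -0.044] w0.004 q7 0.84
```

```bash
python3 - <<'E'
from h import *
for th in (.19,.15,.11,.08,.055,.035,.015,0,-.015,-.03):
    hit=bot.line_to(barpt(th),feed=.02,max_force=16 if th>.05 else 10); s=st(f"{th} {hit}")
    if th<.06 and s["ft_force"][2]>9: break
E
```

```text
0.19 True t8.8 [ 0.4737 -0.0362  0.0656] F [-3.8  0.9  3.5] T [ 0.419  0.582 -0.068] w0.005 q7 0.85
0.15 True t9.2 [ 0.4715 -0.0355  0.0617] F [-3.   1.7  4.1] T [ 0.399  0.531 -0.036] w0.003 q7 0.84
0.11 True t9.6 [ 0.4693 -0.0349  0.0573] F [-3.2  1.3  2.8] T [ 0.365  0.512 -0.078] w-0.000 q7 0.84
0.08 True t10.0 [ 0.4675 -0.0343  0.0534] F [-3.1  1.8  2.8] T [ 0.334  0.51  -0.018] w0.002 q7 0.84
0.055 True t10.4 [ 0.466  -0.0339  0.0501] F [-2.4  1.8  3.7] T [ 0.393  0.488 -0.022] w0.005 q7 0.84
0.035 True t10.8 [ 0.4652 -0.0336  0.0485] F [-2.6  1.2  4. ] T [ 0.335  0.358 -0.055] w0.008 q7 0.85
0.015 True t11.3 [ 0.4644 -0.0335  0.0466] F [-2.3  1.1  3.2] T [ 0.219  0.211 -0.059] w0.007 q7 0.85
0 True t11.7 [ 0.4638 -0.0335  0.0447] F [-2.7  0.4  2.5] T [0.173 0.229 0.007] w0.005 q7 0.85
-0.015 True t12.1 [ 0.4633 -0.0336  0.0429] F [-2.4  0.9  3. ] T [ 0.168  0.218 -0.016] w0.006 q7 0.85
-0.03 True t12.6 [ 0.4628 -0.0336  0.0412] F [-2.   0.6  3.2] T [ 0.171  0.198 -0.019] w0.006 q7 0.85
```

```bash
python3 - <<'E'
from h import *
st()
im=vision.snapshot("side")[:,:,::-1]; cv2.imwrite("pics/s2full.png",im)
cv2.imwrite("pics/s2.png",cv2.resize(im[180:330,170:330],None,fx=4,fy=4,interpolation=3))
print(proj("side",np.r_[STUD,.043]),proj("side",np.r_[HIN-.122*U,.044]))
E
```

```text
t12.6 [ 0.4628 -0.0336  0.0412] F [-2.   0.6  3.2] T [ 0.171  0.198 -0.019] w0.006 q7 0.85
[[250.41359469 253.95241311]] [[285.26047821 264.37566885]]
```

View pics/s2.png

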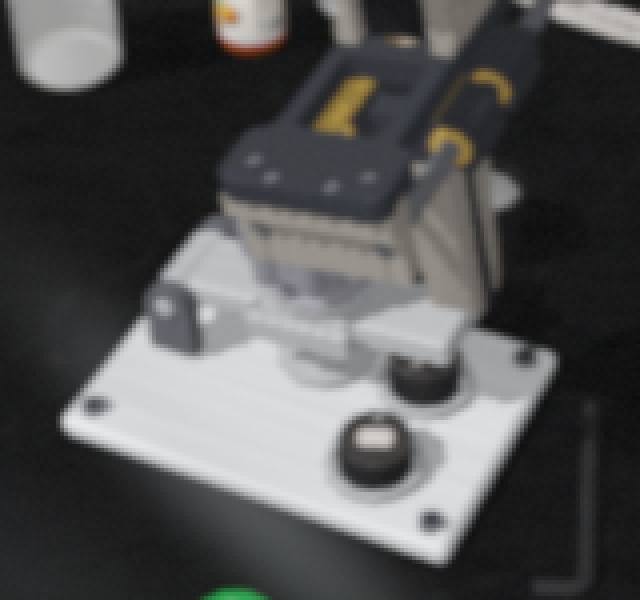

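```bash
python3 - <<'E'
from h import *
s=bot.state(); print(Ro.from_rotvec(s["orientation"]).as_matrix().round(3), Ro.from_rotvec(ori(YAW+np.pi)).as_matrix().round(3), s["tau"].round(1) if hasattr(s["tau"],"round") else s["tau"])
bot.line_to(np.array(s["position"])+[0,0,.05],feed=.15); st("up")
s=bot.state();print(Ro.from_rotvec(s["orientation"]).as_matrix().round(3))
bot.line_to(np.r_[HIN-.111*U,.10],feed=.1,ori=ori(YAW+np.pi)); s=st("over")
print(Ro.from_rotvec(s["orientation"]).as_matrix().round(3))
im=vision.snapshot("side")[:,:,::-1]
cv2.imwrite("pics/s3.png",cv2.resize(im[180:330,170:330],None,fx=4,fy=4,interpolation=3))
E
```

```text
[[-0.932  0.331 -0.148]
 [ 0.333  0.943  0.013]
 [ 0.144 -0.037 -0.989]] [[-0.94  0.34  0.  ]
 [ 0.34  0.94  0.  ]
 [-0.    0.   -1.  ]] [  0.3 -42.6  -7.6 -16.3   0.2  -0.    0. ]
up t13.1 [ 0.4631 -0.0342  0.091 ] F [-1.  -0.1 -0.8] T [-0.007 -0.258  0.025] w0.007 q7 0.90
[[-0.932  0.332 -0.147]
 [ 0.334  0.943  0.013]
 [ 0.143 -0.037 -0.989]]
over t13.4 [ 0.4779 -0.0382  0.0995] F [-0.7  0.1  0.7] T [-0.004 -0.2    0.047] w0.003 q7 0.89
[[-0.94   0.34  -0.003]
 [ 0.34   0.94  -0.   ]
 [ 0.002 -0.001 -1.   ]]
```

View pics/s3.png

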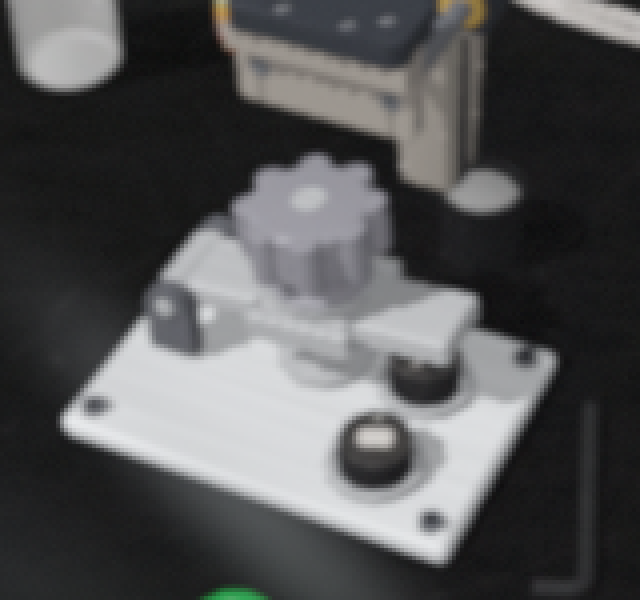

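The stops had let the tool tilt, because ori=None keeps the drifted pose. The picture shows the bar nearly level, with the toe end at (470,310). I'll push again with the orientation fixed.

```bash
python3 - <<'E'
from h import *
o=ori(YAW+np.pi); xy=HIN-.111*U
bot.line_to(np.r_[xy,.056],feed=.08,ori=o,max_force=6)
for i in range(8):
    z=bot.state()["position"][2]
    hit=bot.line_to(np.r_[xy,max(z-.006,.0395)],feed=.012,ori=o,max_force=9); s=st(hit)
    if s["ft_force"][2]>7 or s["position"][2]<.0402: break
E
```

```text
False t14.8 [ 0.4789 -0.0377  0.0499] F [-0.4  0.4  0.5] T [ 0.01  -0.168 -0.013] w0.003 q7 0.81
False t15.5 [ 0.4789 -0.0377  0.0439] F [-0.3 -0.3  0.1] T [ 0.067 -0.176  0.022] w0.003 q7 0.80
False t16.0 [ 0.4791 -0.0378  0.0394] F [0.3 1.1 0.8] T [ 0.01  -0.086  0.022] w0.003 q7 0.80
```

```bash
python3 - <<'E'
from h import *
o=ori(YAW+np.pi); xy=HIN-.111*U
for i in range(8):
    z=bot.state()["position"][2]
    hit=bot.line_to(np.r_[xy,max(z-.0025,.034)],feed=.01,ori=o,max_force=9); s=st(hit)
    if s["ft_force"][2]>7 or hit or s["position"][2]<.0345: break
E
```

```text
False t16.4 [ 0.4788 -0.0378  0.0368] F [-0.4  0.3  1.2] T [0.08  0.019 0.067] w0.008 q7 0.79
True t16.7 [ 0.4787 -0.0377  0.0354] F [-0.1 -0.2  7.3] T [-0.008  0.257 -0.031] w0.004 q7 0.79
```

```bash
python3 - <<'E'
from h import *
im=vision.snapshot("side")[:,:,::-1]
cv2.imwrite("pics/s4.png",cv2.resize(im[180:330,170:330],None,fx=4,fy=4,interpolation=3))
E
```

```text
(no output)
```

View pics/s4.png

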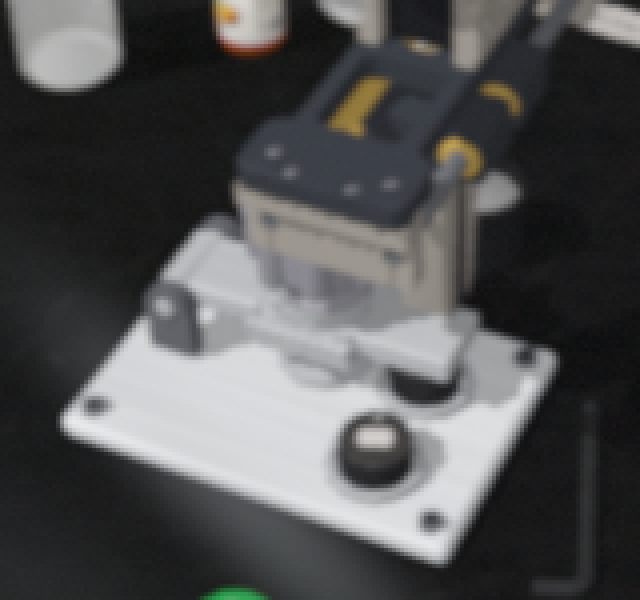

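```bash
python3 - <<'E'
from h import *
V=np.array([-U[1],U[0]]); f=lambda X:((proj("side",X)-[170,180])*4).round(0).tolist()
for z in(.035,.04,.045,.05): print(z,[f(np.r_[HIN-.122*U+e*V,z]) for e in(-.016,.016)])
s=st(); print("tip",f(s["position"]),"tip near/right edge",f(np.r_[s["position"][:2]-.01*U+.018*V,s["position"][2]]))
X=np.array([[*(POC+.0*U),.029],[*(POC+.048*V),.026]]); print([f(x) for x in X])
E
```

```text
0.035 [[[477.0, 328.0]], [[445.0, 380.0]]]
0.04 [[[477.0, 319.0]], [[445.0, 371.0]]]
0.045 [[[477.0, 310.0]], [[445.0, 362.0]]]
0.05 [[[477.0, 301.0]], [[445.0, 353.0]]]
 t16.7 [ 0.4787 -0.0377  0.0354] F [-0.7 -0.7  6.1] T [0.013 0.252 0.014] w0.005 q7 0.79
tip [[436.0, 345.0]] tip near/right edge [[441.0, 382.0]]
[[[422.0, 352.0]], [[372.0, 438.0]]]
```

```bash
python3 - <<'E'
from h import *
s=bot.state();T=Ro.from_rotvec(s["orientation"]).as_matrix();p=vision.camera_params("wrist");R=np.array(p["R"])
ct=T.T@(-R.T@p["t"]-s["position"]); Rt=T.T@R.T
T1=Ro.from_rotvec(ori(YAW+np.pi)).as_matrix(); R1=(T1@Rt).T; c1=np.array([.5092,-.0487,.2128])+T1@ct
P=dict(p,R=R1,t=-R1@c1)
w=np.array([ray("",q,.01,P) for q in((247,125),(349,125),(343,265),(249,265))]); print(w.round(4).tolist(),np.linalg.norm(w-np.roll(w,1,0),axis=1))
print(ray("",(281,163),.029,P),ray("",(323,163),.026,P),"tip px",proj("",[.5092,-.0487,.2128],P))
# press test
o=ori(YAW+np.pi); xy=HIN-.111*U
hit=bot.line_to(np.r_[xy,.031],feed=.01,ori=o,max_force=8); st(hit)
cv2.imwrite("pics/s5.png",vision.snapshot("side")[:,:,::-1])
E
python3 - <<'E'
import cv2,numpy as np
f=lambda n:cv2.resize(n,None,fx=5,fy=5,interpolation=3)
cv2.imwrite("pics/s5c.png",f(cv2.imread("pics/s5.png")[215:290,220:320]))
E
```

```text
[[0.4327, -0.0615, 0.01], [0.4714, 0.0457, 0.01], [0.6311, -0.0103, 0.01], [0.5912, -0.1207, 0.01]] [0.1691662  0.11391902 0.1692099  0.11732253]
[ 0.48317852 -0.03936855  0.029     ] [0.49926053 0.00411177 0.026     ] tip px [[281.67286564 246.82798694]]
True t17.0 [ 0.4787 -0.0377  0.0353] F [-2.8  0.3  7.3] T [0.035 0.223 0.054] w0.004 q7 0.79
```

View pics/s5c.png

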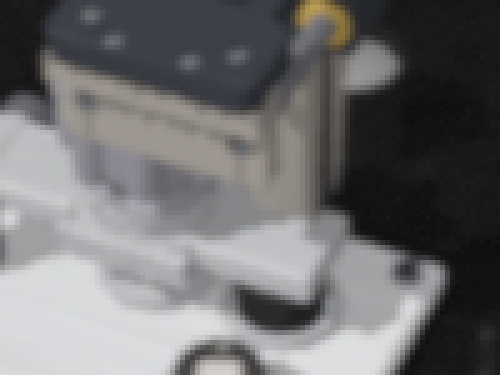

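The tip at (285,212) in the crop stands on the toe. The toe corner at (350,215) gives z≈0.044, which is where a level bar on the 19 mm specimen should be, and it resists firmly at 7 N, so the bar is down. Next I'll look at the knob from above.

```bash
sed -i 's/POC=np.array(.*\]); HIN/POC=np.array([.4840,-.0396]); HIN/' h.py; python3 - <<'E'
from h import *
o=ori(YAW+np.pi); s=bot.state()
bot.line_to(np.array(s["position"])+[0,0,.09],feed=.2,ori=o); bot.gripper_open()
bot.line_to(np.r_[STUD,.17],feed=.2,ori=o); s=st("over")
P=vision.camera_params("wrist"); im=vision.snapshot("wrist")[:,:,::-1]; cv2.imwrite("pics/w2.png",im)
import pickle;pickle.dump(P,open("P2.pkl","wb"))
c=proj("",np.r_[STUD,.093],P)[0]; print(c)
x,y=int(c[0]),int(c[1]); 
cv2.imwrite("pics/w2c.png",cv2.resize(im[max(0,y-100):y+100,x-130:x+130],None,fx=3,fy=3,interpolation=3))
print("origin",x-130,max(0,y-100))
E
```

```text
over t19.5 [ 0.5255 -0.0546  0.1694] F [-0.9  0.   0.3] T [ 0.029 -0.097  0.031] w1.003 q7 0.98
[281.38910611 214.55619169]
origin 151 114
```

View pics/w2c.png

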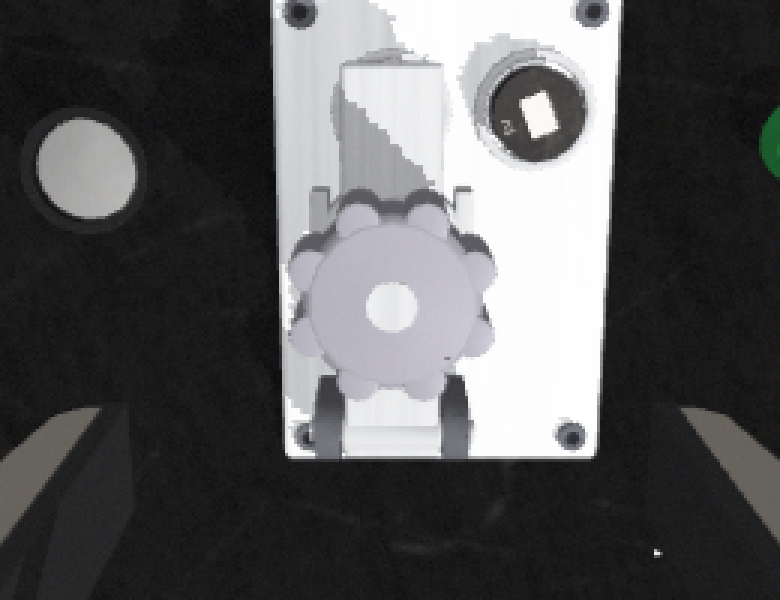

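The knob's centre is at crop (391,306), where I predicted it. Its lobes sit symmetrically about the image axes, so flats face the fingers. Gripping now.

```bash
python3 - <<'E'
from h import *
o=ori(YAW+np.pi)
print(bot.line_to(np.r_[STUD,.075],feed=.15,ori=o,max_force=10)); st()
print(bot.line_to(np.r_[STUD,.060],feed=.05,ori=o,max_force=6)); st()
bot.grasp(); s=st("grip"); print(s["gripper_force"])
im=vision.snapshot("side")[:,:,::-1]; cv2.imwrite("pics/s6c.png",cv2.resize(im[180:300,190:330],None,fx=5,fy=5,interpolation=3))
E
```

```text
False
 t20.3 [ 0.5267 -0.0546  0.0755] F [-0.5  0.2  0. ] T [-0.004 -0.142 -0.   ] w1.002 q7 0.88
False
 t20.8 [ 0.5262 -0.0549  0.0598] F [-0.2  0.6  0.2] T [ 0.036 -0.168 -0.017] w1.001 q7 0.86
grip t21.4 [ 0.5265 -0.0546  0.0601] F [-0.   0.9  1.4] T [ 0.208 -0.18  -0.05 ] w0.604 q7 0.86
29.998930245637894
```

View pics/s6c.png

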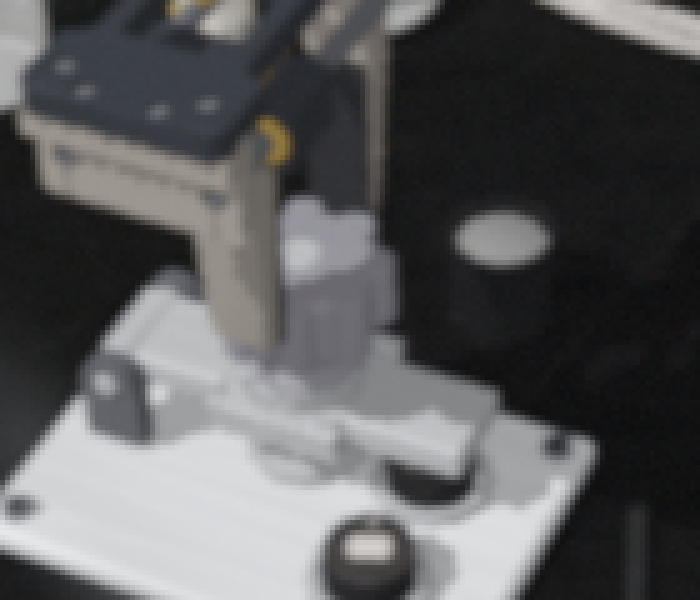

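The gripper holds the knob head squarely at about (320,270), and the bar is level on the toe specimen. Now turning back in small steps, probing lightly downwards each time.

```bash
cat >> h.py <<'E'
def probe(yaw,depth,mf=4,feed=.015):
    z=bot.state()["position"][2]; hit=bot.line_to(np.r_[STUD,z-depth],feed=feed,ori=ori(yaw),max_force=mf); return hit
E
python3 - <<'E'
from h import *
y0=YAW+np.pi
h=probe(y0,.004); z=st(f"probe {h}")["position"][2]
for i in range(1,4):
    y=y0+.1*i
    h1=bot.line_to(np.r_[STUD,z+.0006],feed=.02,ori=ori(y)); s=st("turned")
    h=probe(y,.004); s=st(f"{.1*i:.2f} {h}"); zn=s["position"][2]
    if not h: break
    z=zn
E
```

```text
probe True t21.7 [ 0.5266 -0.0546  0.0598] F [-1.4  0.5  6.5] T [-0.013  0.294 -0.008] w0.610 q7 0.86
turned t21.9 [ 0.5265 -0.0546  0.0604] F [0.7 1.6 0.9] T [ 0.443 -0.312  0.084] w0.606 q7 0.94
0.10 True t22.1 [ 0.5266 -0.0546  0.0601] F [-1.7 -0.5  6.6] T [-0.025  0.314 -0.006] w0.609 q7 0.94
turned t22.4 [ 0.5265 -0.0546  0.0606] F [0.2 2.4 0.8] T [ 0.521 -0.202  0.061] w0.610 q7 1.02
0.20 True t22.6 [ 0.5266 -0.0546  0.0603] F [-1.   0.5  7.1] T [-0.022  0.314  0.026] w0.610 q7 1.02
turned t22.8 [ 0.5265 -0.0547  0.0608] F [1.2 1.9 0.8] T [ 0.638 -0.351  0.024] w0.604 q7 1.11
0.30 True t23.0 [ 0.5266 -0.0545  0.0605] F [-1.3  0.1  6.2] T [ 0.02   0.199 -0.018] w0.606 q7 1.11
```

```bash
python3 - <<'E'
from h import *
y0=YAW+np.pi; z=.0605; a=.30
while a<1.5:
    a+=.08; y=y0+a
    bot.line_to(np.r_[STUD,z+.0006],feed=.02,ori=ori(y))
    h=probe(y,.010,mf=3); s=st(f"{a:.2f} {h}"); zn=s["position"][2]
    if not h or zn<z-.002: break
    z=zn
E
```

```text
0.38 True t23.5 [ 0.5265 -0.0545  0.0609] F [ 0.4 -1.   5.1] T [-0.135 -0.005 -0.036] w0.607 q7 1.18
0.46 True t24.0 [ 0.5265 -0.0545  0.0611] F [-0.6 -0.3  3.5] T [-0.117 -0.045  0.01 ] w0.607 q7 1.25
0.54 True t24.5 [ 0.5265 -0.0545  0.0612] F [ 0.2 -1.1  3.2] T [-0.091 -0.025  0.047] w0.609 q7 1.32
0.62 True t24.9 [ 0.5265 -0.0545  0.0614] F [-0.3  0.6  4. ] T [-0.063 -0.106 -0.036] w0.607 q7 1.38
0.70 True t25.4 [ 0.5266 -0.0545  0.0616] F [ 0.4 -0.6  4. ] T [-0.031 -0.132  0.016] w0.604 q7 1.45
0.78 True t25.9 [ 0.5266 -0.0545  0.0617] F [-0.4 -0.8  2.9] T [-0.064 -0.04  -0.042] w0.604 q7 1.52
0.86 True t26.4 [ 0.5266 -0.0545  0.0618] F [-0.8 -1.1  2.4] T [-0.018 -0.055 -0.018] w0.607 q7 1.59
0.94 True t26.9 [ 0.5265 -0.0544  0.0611] F [ 0.9 -1.  -1.7] T [ 0.09  -0.415 -0.034] w0.605 q7 1.66
1.02 True t27.6 [ 0.5264 -0.0545  0.0549] F [0.5 0.3 4.7] T [ 0.126  0.025 -0.029] w0.605 q7 1.72
```

The click came between 0.86 and 1.02 rad back, with a 6.9 mm drop from z=0.0618 to 0.0549. Now forwards, following the pitch and watching the torque.

```bash
cat >> h.py <<'E'
def mean(n=8):
    F=[];T=[]
    for _ in range(n): s=bot.state();F.append(s["ft_force"]);T.append(s["ft_torque"]);bot.sleep(.01)
    return np.mean(F,0),np.mean(T,0),s
def fwd(a,z,step,dn=.0024):
    """turn forwards by step, following down dn per rad, then settle lightly"""
    a-=step; y=YAW+np.pi+a
    bot.line_to(np.r_[STUD,z-dn*step],feed=.02,ori=ori(y)); F,T,s=mean()
    R=Ro.from_rotvec(s["orientation"]).as_matrix(); ya=np.arctan2(R[1,0],R[0,0])
    print(f"a{a:.2f} lag{(ya-y+np.pi)%(2*np.pi)-np.pi:.3f} t{s['time']:.1f} z{s['position'][2]:.4f} F",F.round(1),"T",T.round(3),"w%.3f q7 %.2f"%(s["width"],s["q"][6]))
    return a,F,T,s
E
python3 - <<'E'
from h import *
a=1.02; print(mean()[:2]); z=.0549+.0005
for i in range(8):
    a,F,T,s=fwd(a,z,.15); z-=.00036
    if T[2]>.1 or abs(F[2])>8: break
E
```

```text
(array([-0.24084995, -0.21328326,  4.38850383]), array([ 0.11221346,  0.00077181, -0.03000264]))
a0.87 lag0.003 t28.1 z0.0549 F [ 1.7  2.3 -1.3] T [ 0.756 -0.515 -0.013] w0.602 q7 1.59
a0.72 lag0.004 t28.4 z0.0546 F [ 2.   2.8 -2. ] T [ 0.835 -0.549 -0.023] w0.607 q7 1.47
a0.57 lag0.004 t28.8 z0.0543 F [ 1.9  3.2 -1.2] T [ 0.966 -0.56  -0.029] w0.606 q7 1.34
a0.42 lag0.004 t29.2 z0.0540 F [ 1.6  3.7 -1.5] T [ 1.031 -0.57  -0.04 ] w0.605 q7 1.21
a0.27 lag0.004 t29.5 z0.0536 F [ 2.2  4.2 -1.5] T [ 1.091 -0.596 -0.02 ] w0.608 q7 1.08
a0.12 lag0.004 t29.9 z0.0533 F [ 2.   4.3 -1.1] T [ 1.119 -0.636 -0.02 ] w0.605 q7 0.96
a-0.03 lag0.004 t30.3 z0.0529 F [ 2.   4.5 -1.3] T [ 1.134 -0.648 -0.023] w0.606 q7 0.83
a-0.18 lag0.004 t30.6 z0.0526 F [ 2.2  4.9 -1.5] T [ 1.113 -0.639 -0.041] w0.609 q7 0.70
```

```bash
python3 - <<'E'
from h import *
a=-.18; h=probe(YAW+np.pi+a,.003,mf=3); s=st(h); z=s["position"][2]+.0003
for i in range(10):
    a,F,T,s=fwd(a,z,.12); z-=.00029
    if T[2]>.04 or abs(F[2])>5: break
E
```

```text
True t30.9 [ 0.5265 -0.0546  0.0519] F [-0.7  0.1  7. ] T [-0.008  0.255 -0.033] w0.602 q7 0.70
a-0.30 lag0.003 t31.2 z0.0521 F [1.6 4.6 0.8] T [ 1.102 -0.483 -0.016] w0.604 q7 0.60
a-0.42 lag0.004 t31.5 z0.0520 F [0.6 4.2 4.9] T [ 1.035 -0.153 -0.022] w0.610 q7 0.50
a-0.54 lag0.003 t31.9 z0.0519 F [-0.2  4.5  7.5] T [ 1.029  0.062 -0.034] w0.604 q7 0.40
```

```bash
python3 - <<'E'
from h import *
a=-.54; z=.0520
for i in range(26):
    a,F,T,s=fwd(a,z,.08 if T[2]<.03 else .04,dn=0) if i else fwd(a,z,.06,dn=0)
    if F[2]<-2: z-=.0004
    if T[2]>.07 or abs(F[2])>15 or s["time"]>48: break
E
```

```text
a-0.60 lag0.003 t32.2 z0.0520 F [0.7 4.9 3.9] T [ 1.058 -0.253 -0.014] w0.606 q7 0.35
a-0.68 lag0.003 t32.5 z0.0520 F [0.7 4.6 4.1] T [ 1.039 -0.216  0.003] w0.606 q7 0.28
a-0.76 lag0.003 t32.8 z0.0520 F [0.9 4.6 4.3] T [ 1.064 -0.166 -0.035] w0.607 q7 0.21
a-0.84 lag0.003 t33.1 z0.0520 F [0.9 5.1 4. ] T [ 1.083 -0.154 -0.032] w0.608 q7 0.14
a-0.92 lag0.003 t33.5 z0.0520 F [0.9 5.1 3.9] T [ 1.083 -0.139 -0.034] w0.610 q7 0.07
a-1.00 lag0.003 t33.8 z0.0519 F [1.2 4.8 3. ] T [ 1.148 -0.188 -0.061] w0.606 q7 0.01
a-1.08 lag0.003 t34.1 z0.0518 F [1.1 5.2 2.6] T [ 1.178 -0.237 -0.093] w0.604 q7 -0.06
a-1.16 lag0.003 t34.4 z0.0517 F [1.4 5.4 1.3] T [ 1.171 -0.281 -0.054] w0.608 q7 -0.13
a-1.24 lag0.003 t34.7 z0.0516 F [1.5 5.4 1.1] T [ 1.18  -0.295 -0.067] w0.605 q7 -0.20
a-1.32 lag0.003 t35.0 z0.0516 F [1.5 5.5 0.5] T [ 1.192 -0.328 -0.03 ] w0.606 q7 -0.26
a-1.40 lag0.003 t35.4 z0.0514 F [ 2.1  4.9 -0.4] T [ 1.21  -0.402 -0.072] w0.608 q7 -0.33
a-1.48 lag0.003 t35.7 z0.0514 F [ 1.8  5.  -1. ] T [ 1.223 -0.412 -0.125] w0.605 q7 -0.40
a-1.56 lag0.003 t36.0 z0.0513 F [ 2.4  5.2 -1.8] T [ 1.249 -0.479 -0.112] w0.611 q7 -0.47
a-1.64 lag0.003 t36.3 z0.0512 F [ 2.6  5.7 -2.7] T [ 1.186 -0.662 -0.038] w0.608 q7 -0.53
a-1.72 lag0.003 t36.6 z0.0511 F [ 1.5  5.3 -0.3] T [ 1.246 -0.385  0.019] w0.607 q7 -0.60
a-1.80 lag0.003 t36.9 z0.0510 F [ 1.6  5.3 -1. ] T [ 1.244 -0.417  0.085] w0.605 q7 -0.67
```

Torque is rising now, but it is biased by lateral preload. I'll release, take a clean baseline, regrip and finish in tiny steps.

```bash
python3 - <<'E'
from h import *
a=-1.80; bot.gripper_open(); F0,T0,s=mean(16); print("free",F0.round(2),T0.round(3),s["position"].round(4))
bot.grasp(); F,T,s=mean(12); print("regrip",F.round(2),T.round(3),(T-T0)[2].round(3),s["width"])
z=s["position"][2]
for i in range(8):
    a,F,T,s=fwd(a,z,.02,dn=0); F,T,s=mean(10); d=T[2]-T0[2]; print("  dTz %.3f"%d)
    if d>.13: break
E
```

```text
free [-0.04  0.01 -0.12] [-0.024 -0.043 -0.005] [ 0.5263 -0.0549  0.0516]
regrip [-1.13  0.57  1.28] [0.104 0.237 0.05 ] 0.055 0.6042432079110929
a-1.82 lag0.000 t38.8 z0.0516 F [-1.8  0.7  2.3] T [0.18  0.397 0.186] w0.609 q7 -0.69
  dTz 0.191
```

The torque is 0.19 N·m against a clean baseline, inside the finger-tight range. Releasing and retreating.

```bash
python3 - <<'E'
from h import *
from station import close_job
bot.gripper_open(); o=ori(YAW+np.pi-1.82)
bot.line_to(np.r_[STUD,.20],feed=.12,ori=o); s=st("clear")
bot.sleep(.3); print(close_job())
E
```

```text
clear t41.0 [ 0.5258 -0.0549  0.1992] F [-0.9  0.  -0. ] T [-0.019 -0.087 -0.008] w0.998 q7 -0.63
the job is handed in; nothing more can be done
None
```

The specimen is clamped and the job is handed in at about 41 s: the bar is down on the specimen, the thread clicked in about 1 rad back, and the knob was then turned about 2.8 rad forwards to 0.19 N·m (finger-tight). I took no picture after the final tightening, and the judge's result was not shown.

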